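# Unlock the filling press and take out its bayonet plug

## Robot

A 6-joint arm with a two-finger parallel gripper is mounted at the origin on the work surface. World frame = base frame: x ahead of the robot, y to its left, z up, the work surface at z = 0. Lengths are in m, angles in rad, forces in N, time in s.
With the tool pointing down it reaches from about 0.325 to 0.9 m from the base axis. Payload 3.5 kg.
Tool frame: the origin (TCP) lies between the finger pads; the fingertips stand 14 mm ahead of it and the grasp point (between the pads) lies 5 mm behind it; z points along the fingers, y is the line along which they close (so a half turn about z gives the same grasp; the last joint's range is limited). The gripper opens to 85 mm and grips with 20 to 120 N. Pads are 22 mm wide; open, the fingers measure 114 mm over their backs; the gripper's body (76 mm by 85 mm) begins 54 mm behind the grasp point. The pads swing forward as they close: fully open they stand 13 mm farther back than shut.
Start: joints at [-1.275, 0.276, -0.026, 1.268, 0, 1.467], TCP at [0.243, -0.576, 0.245] pointing down, gripper open.
Joint ranges: [-3.12, 3.12], [-0.85, 1.88], [-1.08, 1.24], [-1.95, 2.15], [-1.57, 1.53], [-3.14, 3.14]. Speed limits (rad/s): [2.57, 2.57, 3.14, 3.14, 3.14, 3.14].

## Interface

Orientations are given as a unit quaternion [x, y, z, w].
In Python, from cell import env gives the robot as it stands.
- The arm moves only by the tool arm_command, never from a script. Its argument "deltas" is a list of rows, each an object with "travel": the shift along the world's x, y, z in cm, a list of three; "turn": the turn, a rotation vector about the world's x, y, z in degrees, a list of three; "fingers": the closure, from 0 (fully open) to 1 (shut). A call has 1 to 12 rows; each row is the pose to reach, as a shift and turn from the pose commanded when the call began; what a row does not reach only later rows make up. A row lasts 1/8 s, in which the tool goes at most 62.5 mm and 10.7 degrees, less where a joint would pass 70% of its speed; a pose out of reach is approached as far as the arm can. A call with a gripper value outside its range is refused whole. The fingers move at their own pace and stop on an object; the grip force is fixed at half the most. Time passes only in rows, so rows that repeat a pose let the fingers close. It gives the time, the measured TCP pose, the force, the opening and the grip force at its end, in the units of the state.
- env.get_obs(): the state, without advancing time (a new reading comes with each control period).
- env.capture(name): name is "scene" or "top"; returns a dict with "image" (400x640x3 uint8, red, green, blue), "fx", "fy", "cx", "cy" (pixels), "D" ([k1, k2, p1, p2, k3] as OpenCV has them; the pictures are not rectified), "R" (3x3) and "t" (3): a world point X has camera coordinates R X + t. Camera axes: x right, y down, z forward; pixel columns grow to the right and rows downward; lengths in m; the calibration is good to about 2 mm. A picture is of the moment at which its call begins. There is no depth.
- env.finish_job(): hands the job in; it is judged then, once.
Trained networks look in a picture, given as the dict that the camera call returned (one of the last four; its "shot" number tells which), for a name from the list of things; names that differ only in an ending like _2 or _b are one class to them, and where a whole thing is asked for, a point or a joint stands for the part that bears it (a point fixed in the world has none). Each returns a list of dicts, best first, with "confidence" (0 to 1); they miss things now and then, are a little off and sometimes report something else, mostly with a low value. They report only what shows in the picture. A call takes as long as a camera call. They do not tell look-alikes from the thing itself.
- env.search_frame(name, picture): "bbox" ([centre column, centre row, width, height] in pixels, round what is visible of it).
- env.outline_of(name, picture): "pixels" (400x640 bool, what is visible of it) and "bbox" ([centre column, centre row, width, height] in pixels, round what is visible of it).
- env.landmark_of(name, picture): "pixel" ([row, column] in pixels: a listed point, or the origin of a listed thing).
The state is a dict: "t": time; "joint_positions": joint angles; "qd": joint speeds; "tau": joint torques, N m; "tool_pos": TCP position; "eef_rot": TCP orientation; "wrist_force": force on the tool from outside, world axes, zero at the start; "wrist_torque": the same for the moment, N m; "opening": finger opening in m; "grip_force": force on a finger pad.
Only numpy, scipy, OpenCV 4.12 (cv2) and the standard library are available. Lean on these libraries where they do the work, as an engineer would, in place of code of your own. Each camera call takes 0.05 s, during which the arm holds its last target. There are 200 camera calls.

## Task

Open the wonton-filling press: turn its crank wheel one full turn anticlockwise (seen from above) so that the steel bar draws back off the filling plug. Then loosen the plug: nobody remembers which way it undoes, so try one way and, if it is stopped dead, the other, turning it about a sixth of a turn until it lifts free. Lift it straight up and finish while still gripping it, upright and still, about 10 cm above its port, and leave the bowl, jar and tin alone.

Things in the scene. Friction and masses are not known exactly. Their poses are not given: they have to be found in the camera images.
- press: The filling press, fixed to the table: a flat metal box 150 x 340 mm, its top 80 mm above the table. Origin: centre of its underside; z up, y along its long side. The plug's port stands at y = -100 mm, the crank pillar at y = +100 mm.
- crank (a joint): Crank wheel's angle (rad): a steel disc 132 mm across, axis vertical, top face 145 mm above the table, on the pillar. Starts between 0 and 0.2, grows anticlockwise seen from above, has a stop at 6.45. Needs about 2 N at the knob and stays where it is left. It drives the steel bar by a rack, 9.5 mm per rad.
- crank_axis (a point): The crank wheel's axis, at the height of its top face; fixed to the press.
- knob_grip (a point): The crank's upright black knob, 20 mm diameter, 42 mm tall from the wheel's top face, standing 54 mm from the wheel's axis. This point is on its axis 25 mm above the wheel's top face (170 mm above the table). The knob spins freely on its own axis, so a gripper can carry it round in a circle without turning.
- bar_tip (a point): Middle of the end of the steel retaining bar (26 mm wide, 8 mm thick, upper side 125 mm above the table) that slides along the press's y. At the start it reaches 8 mm over the plug's disc and blocks it; after a full turn of the crank it stands about 60 mm farther towards the pillar.
- port (a point): Centre of the port's rim (60 mm across), 105 mm above the table; fixed to the press. A hidden bayonet in it locks the plug: one way the plug stops dead within 0.25 rad, the other way it turns easily, is free to lift from 0.9 to 1.3 rad and stops at about 1.4. Which way differs from start to start and cannot be seen. Locked, it lifts only 2 mm; forced, it slips in the grip.
- plug: The filling plug, about 160 g: a white disc 68 mm across, 10 mm thick, sitting on the port's rim, and on it a round ribbed black grip 38 mm across, 30 mm tall, with a white line along the plug's x on its flat top. Origin: on its axis at the disc's underside, so at the port point when seated; z up, grip's top 40 mm above it. As found its x lies within 0.08 rad of the press's x. Stem below: 21 mm.
- bowl: White bowl, 150 mm across, 60 mm tall, loose on the table; origin at centre of its underside. Leave alone.
- jar: Storage jar with a cap, 84 mm diameter, 160 mm tall, loose on the table; origin at centre of its underside. Leave alone.
- tin: Steel cup, 80 mm across, 90 mm tall, loose on the table; origin at centre of its underside. Leave alone.
There are look-alikes about, which are no part of the job. There is more than one size of the plug; the job needs the middle-sized.

How it is judged:
On the way, in this order (a step that is already met when the one before it is completed fails the run):
1. the crank wheel has been turned a full turn (value of joint crank above 6.1 rad), for 0.1 s.
2. the plug is out of its port (z of plug in the frame of port above 0.03 m), for 0.1 s.
At the end, for the whole second after the job is handed in: The crank stands a full turn on (over 6.0 rad) and the plug is held still in the fingers, 60 to 160 mm above the port's rim, within 50 mm of its axis sideways, upright within 0.3 rad, touching nothing of the press (value of joint crank above 6 rad and z of plug in the frame of port between 0.06 and 0.16 m and horizontal distance between plug and port below 0.05 m and angle between plug's own z axis and vertical below 0.3 rad and contact force between plug and the fingers above 2 N and contact force between plug and press below 0.1 N and linear speed of plug below 0.03 m/s); the arm keeps its last pose, push and grip.
It fails at once if the bowl was moved by more than 20 mm (distance of bowl from where it was at the start of the episode above 0.02 m).
It fails at once if the jar was moved by more than 20 mm (distance of jar from where it was at the start of the episode above 0.02 m).
It fails at once if the tin was moved by more than 20 mm (distance of tin from where it was at the start of the episode above 0.02 m).
It also fails if it takes over 51 s, if anything falls off the work surface, if the arm or the gripper's body presses on something with over 40 N, if the wrist force passes 120 N, or if a joint passes its speed limit or range.

## Working session

There is one attempt and no reset: what is moved stays moved. The work goes in short steps, Python scripts to look and compute and a tool call to move; the robot and the scene stay as the last step left them, time stands still between calls to the robot, and variables do not carry over. Pictures are saved under pics/ and viewed, at most 10 in all, crops included, and the job is handed in when it is done.

Besides the shell and the picture viewer there is one more tool, called after "Emit:" in YAML: its name, and indented under it one key for each argument. arm_command: Moves the arm, as the interface text tells. Its arguments: {"type":"object","properties":{"deltas":{"type":"array","items":{"type":"object","properties":{"travel":{"type":"array","items":{"type":"number"}},"turn":{"type":"array","items":{"type":"number"}},"fingers":{"type":"number"}}}}},"required":["deltas"]}

```bash
mkdir -p pics; cat > h.py <<'E'
import numpy as np, cv2
from cell import env
def save(p,n): cv2.imwrite('pics/'+n,p["image"][:,:,::-1])
def K(p): return np.array([[p["fx"],0,p["cx"]],[0,p["fy"],p["cy"]],[0,0,1.]])
def ray(p,col,row):
    u=cv2.undistortPoints(np.array([[[col,row]]],float),K(p),np.array(p["D"],float))[0,0]
    R=np.array(p["R"]);t=np.array(p["t"])
    return -R.T@t, R.T@np.array([u[0],u[1],1.])
def atz(p,col,row,z):
    c,d=ray(p,col,row); return c+d*(z-c[2])/d[2]
def proj(p,X):
    R=np.array(p["R"]);r,_=cv2.Rodrigues(R)
    return cv2.projectPoints(np.array(X,float).reshape(-1,1,3),r,np.array(p["t"],float),K(p),np.array(p["D"],float))[0][:,0]
E
python3 - <<'E'
from h import *
P={n:env.capture(n) for n in("scene","top")}
for n,p in P.items():
    save(p,n+"0.png"); print(n,"cam",-np.array(p["R"]).T@np.array(p["t"]))
Z=dict(press=0,crank_axis=.145,knob_grip=.17,bar_tip=.121,port=.105,plug=.105,bowl=0,jar=0,tin=0)
for k,z in Z.items():
    for n,p in P.items():
        for d in env.landmark_of(k,p)[:4]:
            r,c=d["pixel"]; print(k,n,round(d["confidence"],2),round(c),round(r),np.round(atz(p,c,r,z),3))
o=env.get_obs();print(o["tool_pos"],o["eef_rot"],o["opening"])
E
```

```text
scene cam [1.42396392 0.17875769 0.98329681]
top cam [ 0.420901   -0.00364477  1.16312487]
press scene 0.95 318 244 [ 0.539 -0.002  0.   ]
press top 0.95 310 180 [ 0.549 -0.006  0.   ]
press top 0.68 335 184 [ 0.538 -0.081  0.   ]
crank_axis scene 0.95 348 223 [0.587 0.089 0.145]
knob_grip scene 0.55 347 228 [0.628 0.091 0.17 ]
knob_grip top 0.62 275 142 [0.634 0.086 0.17 ]
bar_tip scene 0.48 290 210 [ 0.539 -0.074  0.121]
bar_tip top 0.62 274 167 [0.574 0.094 0.121]
bar_tip top 0.58 334 184 [ 0.524 -0.07   0.121]
port scene 0.58 285 210 [ 0.523 -0.094  0.105]
port top 0.81 345 182 [ 0.53  -0.103  0.105]
plug scene 0.63 228 233 [ 0.634 -0.223  0.105]
plug scene 0.6 284 211 [ 0.529 -0.095  0.105]
plug scene 0.59 288 190 [ 0.44  -0.104  0.105]
plug top 0.94 356 248 [ 0.349 -0.13   0.105]
plug top 0.86 347 184 [ 0.525 -0.107  0.105]
plug top 0.63 396 177 [ 0.544 -0.246  0.105]
bowl scene 0.61 205 200 [ 0.41  -0.392 -0.   ]
bowl scene 0.42 348 220 [0.428 0.071 0.   ]
bowl scene 0.33 283 212 [ 0.425 -0.13   0.   ]
bowl top 0.88 439 230 [ 0.39  -0.395  0.   ]
jar scene 0.8 172 250 [ 0.629 -0.408  0.   ]
jar top 0.85 439 155 [ 0.622 -0.406  0.   ]
tin scene 0.91 467 285 [ 0.62  0.41 -0.  ]
tin scene 0.51 291 209 [ 0.409 -0.11   0.   ]
tin top 0.94 175 160 [0.619 0.412 0.   ]
[ 0.24268287 -0.57596196  0.2453184 ] [9.80186158e-01 1.98078509e-01 1.64482470e-06 6.04203110e-06] 0.08521733670607103
```

```bash
python3 - <<'E'
import cv2
for n,(x,y,w,h) in dict(scene0=(190,160,230,140),top0=(230,100,230,170)).items():
    cv2.imwrite(f'pics/{n}c.png',cv2.resize(cv2.imread(f'pics/{n}.png')[y:y+h,x:x+w],None,fx=3.4,fy=3.4,interpolation=cv2.INTER_CUBIC))
E
```

```text
(no output)
```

View pics/scene0c.png

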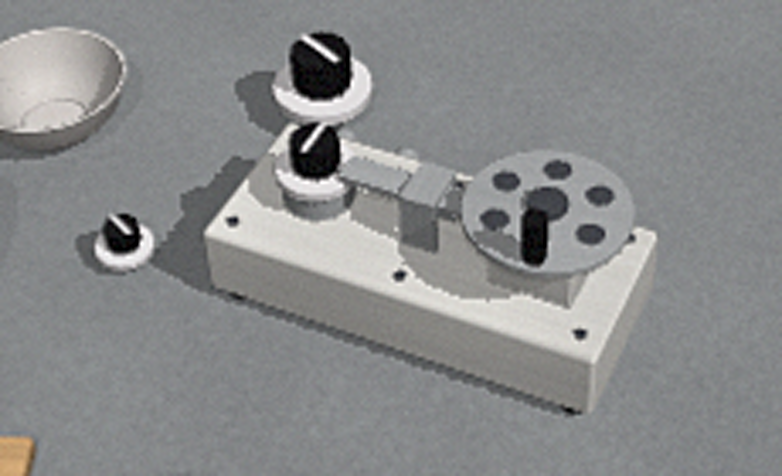

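View pics/top0c.png

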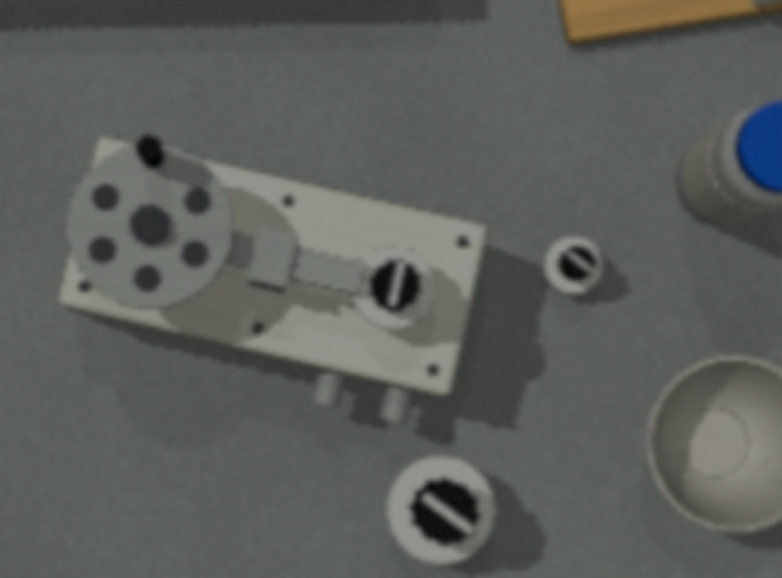

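The pictures show the port plug as the middle of three (scene ≈ (282,205), top ≈ (346,184)). The large one is below it and the small one to its right in the top view, both on the table. The knob is at top ≈ (274,144) and the wheel centre at ≈ (274,166).

```bash
python3 - <<'E'
from h import *
p=env.capture("top"); s=env.capture("scene")
f=lambda x,y,z:atz(p,230+x/3.4-.35,100+y/3.4-.35,z)
g=lambda x,y,z:atz(s,190+x/3.4-.35,160+y/3.4-.35,z)
a=f(150,224.5,.145);print("axis",a, "scene", g(548,212,.145))
h=f(147,277,.145);print("knob ang",np.arctan2(*(a-h)[[1,0]]))
k=f(150,148,.18);print("knob",k, g(535,235,.166))
q=f(396,285,.145);print("plug top",q,"disc",f(393,286,.115),"scene top",g(316,136,.145))
d=f(402,262,.145)-f(390,308,.145);print("line",np.arctan2(d[1],d[0]))
A=[f(485,227,.08),f(448,393,.08),f(60,300,.08),f(100,138,.08)]
print("press c",np.mean(A,0),"yaw",np.arctan2(*(-(A[3]-A[0])[:1],(A[3]-A[0])[1])))
E
```

```text
axis [0.57478639 0.09164499 0.145     ] scene [0.58224524 0.09513755 0.145     ]
knob ang -0.06734350456554743
knob [0.62865245 0.08776344 0.18      ] [0.62820764 0.09095543 0.166     ]
plug top [ 0.52338093 -0.10170617  0.145     ] disc [ 0.52562706 -0.10214205  0.115     ] scene top [ 0.52643327 -0.09765332  0.145     ]
line -0.277136108658914
press c [ 0.54943052 -0.0050134   0.08      ] yaw [-0.24680759]
```

Emit:
arm_command:
  deltas:
    - {"travel": [3,5,1],"turn": [0,0,5],"fingers": 0}
    - {"travel": [6,10.4,1],"turn": [0,0,10],"fingers": 0}
    - {"travel": [9,15.6,1],"turn": [0,0,15],"fingers": 0}
    - {"travel": [12,20.8,1],"turn": [0,0,20],"fingers": 0}
    - {"travel": [15,26,1],"turn": [0,0,25],"fingers": 0}
    - {"travel": [18,31,1],"turn": [0,0,30],"fingers": 0}
    - {"travel": [21,36.2,1],"turn": [0,0,35],"fingers": 0}
    - {"travel": [24,41.4,1],"turn": [0,0,40],"fingers": 0}
    - {"travel": [27,46.5,1],"turn": [0,0,45],"fingers": 0}
    - {"travel": [30,51.7,1],"turn": [0,0,49],"fingers": 0}
    - {"travel": [33,56.9,1],"turn": [0,0,53],"fingers": 0}
    - {"travel": [35,60,1],"turn": [0,0,53],"fingers": 0}

```text
t: 2.6
tool_pos: [0.5937, 0.0267, 0.2554]
eef_rot: [0.788, 0.616, 0.0, 0.0]
wrist_force: [0.2, 0.3, 0.7]
opening: 0.0854
grip_force: 0.0
```

Emit:
arm_command:
  deltas:
    - {"travel": [2,3.5,0],"fingers": 0}
    - {"travel": [3.6,6.5,0],"fingers": 0}
    - {"travel": [3.6,6.5,0],"fingers": 0}
    - {"travel": [3.6,6.5,0],"fingers": 0}

```text
validation failed for argument at $.de...
```

```bash
python3 - <<'E'
from h import *
o=env.get_obs();print(o["t"],o["tool_pos"],o["eef_rot"],o["joint_positions"],o["wrist_force"])
p=env.capture("scene");
for k in("knob_grip",):
  for d in env.landmark_of(k,p)[:2]: r,c=d["pixel"];print(k,d["confidence"],c,r,atz(p,c,r,.17))
cv2.imwrite('pics/s1.png',cv2.resize(p["image"][120:290,240:440,::-1],None,fx=3.5,fy=3.5,interpolation=cv2.INTER_CUBIC))
E
```

```text
2.6 [0.59369988 0.02667152 0.25537487] [7.87987225e-01 6.15691517e-01 2.85412365e-04 8.63750832e-05] [-6.39689304e-02  2.16824130e-01 -8.15515024e-02  1.27187943e+00
  2.50439531e-04  1.75109724e+00] [0.21182516 0.2779447  0.68945161]
knob_grip 0.6 348.0 228.5 [0.63080802 0.09366899 0.17      ]
```

View pics/s1.png

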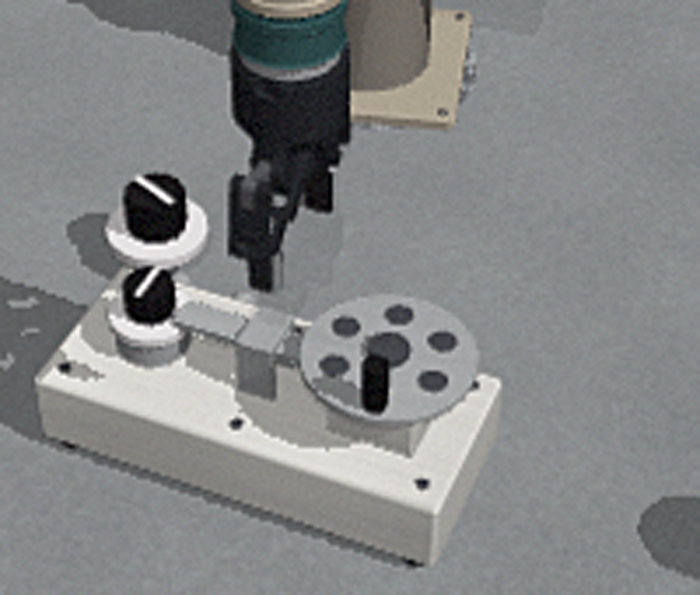

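The gripper hovers above the press and nothing has been disturbed. The knob is at crop (375,383), still at about (0.629, 0.090).

Emit:
arm_command:
  deltas:
    - {"travel": [2,3.5,0],"turn": [0,0,0],"fingers": 0}
    - {"travel": [3.5,6.3,0],"turn": [0,0,0],"fingers": 0}
    - {"travel": [3.5,6.3,-2],"turn": [0,0,0],"fingers": 0}
    - {"travel": [3.5,6.3,-5],"turn": [0,0,0],"fingers": 0}
    - {"travel": [3.5,6.3,-7],"turn": [0,0,0],"fingers": 0}
    - {"travel": [3.5,6.3,-8.5],"turn": [0,0,0],"fingers": 0}
    - {"travel": [3.5,6.3,-8.5],"turn": [0,0,0],"fingers": 0.4}
    - {"travel": [3.5,6.3,-8.5],"turn": [0,0,0],"fingers": 0.7}
    - {"travel": [3.5,6.3,-8.5],"turn": [0,0,0],"fingers": 1}
    - {"travel": [3.5,6.3,-8.5],"turn": [0,0,0],"fingers": 1}
    - {"travel": [3.5,6.3,-8.5],"turn": [0,0,0],"fingers": 1}
    - {"travel": [3.5,6.3,-8.5],"turn": [0,0,0],"fingers": 1}

```text
t: 4.2
tool_pos: [0.6282, 0.0871, 0.1716]
eef_rot: [0.789, 0.615, 0.001, 0.0]
wrist_force: [-2.0, 0.2, 4.9]
opening: 0.0184
grip_force: 58.9
```

```bash
python3 - <<'E'
from h import *
o=env.get_obs();print(o["t"],o["tool_pos"],o["wrist_force"],o["opening"],o["grip_force"])
a=np.array([.576,.092]);b=o["tool_pos"][:2]-a
print(b,np.hypot(*b),np.arctan2(b[1],b[0]))
th=np.radians(np.arange(10,371,10))
c,s=np.cos(th),np.sin(th)
for r in zip(np.arange(10,371,10),np.round(100*(c*b[0]-s*b[1]-b[0]),1),np.round(100*(s*b[0]+c*b[1]-b[1]),1)):print(*r,end=' | ')
E
```

```text
4.2 [0.62817016 0.08710578 0.17155888] [-1.98698391  0.20511552  4.92361033] 0.018407684437457807 58.890192011604086
[ 0.05217016 -0.00489422] 0.05239923159296199 -0.09353887717437998
10 0.0 0.9 | 20 -0.1 1.8 | 30 -0.5 2.7 | 40 -0.9 3.5 | 50 -1.5 4.2 | 60 -2.2 4.8 | 70 -3.0 5.2 | 80 -3.8 5.5 | 90 -4.7 5.7 | 100 -5.6 5.7 | 110 -6.5 5.6 | 120 -7.4 5.3 | 130 -8.2 4.8 | 140 -8.9 4.2 | 150 -9.5 3.5 | 160 -10.0 2.7 | 170 -10.3 1.9 | 180 -10.4 1.0 | 190 -10.4 0.1 | 200 -10.3 -0.8 | 210 -10.0 -1.7 | 220 -9.5 -2.5 | 230 -8.9 -3.2 | 240 -8.2 -3.8 | 250 -7.5 -4.2 | 260 -6.6 -4.6 | 270 -5.7 -4.7 | 280 -4.8 -4.7 | 290 -3.9 -4.6 | 300 -3.0 -4.3 | 310 -2.2 -3.8 | 320 -1.5 -3.2 | 330 -0.9 -2.5 | 340 -0.5 -1.8 | 350 -0.2 -0.9 | 360 0.0 -0.0 | 370 0.0 0.9 |
```

Emit:
arm_command:
  deltas:
    - {"travel": [0,0.5,0],"turn": [0,0,0],"fingers": 1}
    - {"travel": [0,0.9,0],"turn": [0,0,0],"fingers": 1}
    - {"travel": [-0.1,1.8,0],"turn": [0,0,0],"fingers": 1}
    - {"travel": [-0.5,2.7,0],"turn": [0,0,0],"fingers": 1}
    - {"travel": [-0.9,3.5,0],"turn": [0,0,0],"fingers": 1}
    - {"travel": [-1.5,4.2,0],"turn": [0,0,0],"fingers": 1}
    - {"travel": [-2.2,4.8,0],"turn": [0,0,0],"fingers": 1}
    - {"travel": [-3.0,5.2,0],"turn": [0,0,0],"fingers": 1}
    - {"travel": [-3.8,5.5,0],"turn": [0,0,0],"fingers": 1}
    - {"travel": [-4.7,5.7,0],"turn": [0,0,0],"fingers": 1}
    - {"travel": [-4.7,5.7,0],"turn": [0,0,0],"fingers": 1}

```text
t: 5.58
tool_pos: [0.5806, 0.1441, 0.1715]
eef_rot: [0.789, 0.615, 0.0, 0.001]
wrist_force: [-1.1, -2.4, 6.9]
opening: 0.0182
grip_force: 59.1
```

Emit:
arm_command:
  deltas:
    - {"travel": [-0.9,0,0],"turn": [0,0,0],"fingers": 1}
    - {"travel": [-1.8,-0.1,0],"turn": [0,0,0],"fingers": 1}
    - {"travel": [-2.7,-0.4,0],"turn": [0,0,0],"fingers": 1}
    - {"travel": [-3.5,-0.9,0],"turn": [0,0,0],"fingers": 1}
    - {"travel": [-4.2,-1.5,0],"turn": [0,0,0],"fingers": 1}
    - {"travel": [-4.8,-2.2,0],"turn": [0,0,0],"fingers": 1}
    - {"travel": [-5.3,-3.0,0],"turn": [0,0,0],"fingers": 1}
    - {"travel": [-5.6,-3.8,0],"turn": [0,0,0],"fingers": 1}
    - {"travel": [-5.7,-4.7,0],"turn": [0,0,0],"fingers": 1}
    - {"travel": [-5.7,-4.7,0],"turn": [0,0,0],"fingers": 1}

```text
t: 6.82
tool_pos: [0.521, 0.0976, 0.1714]
eef_rot: [0.789, 0.615, -0.001, -0.002]
wrist_force: [-7.6, 0.5, 14.9]
opening: 0.018
grip_force: 60.1
```

Emit:
arm_command:
  deltas:
    - {"travel": [-0.2,-0.9,0],"turn": [0,0,0],"fingers": 1}
    - {"travel": [-0.1,-1.8,0],"turn": [0,0,0],"fingers": 1}
    - {"travel": [0.2,-2.7,0],"turn": [0,0,0],"fingers": 1}
    - {"travel": [0.7,-3.6,0],"turn": [0,0,0],"fingers": 1}
    - {"travel": [1.3,-4.3,0],"turn": [0,0,0],"fingers": 1}
    - {"travel": [2.1,-4.9,0],"turn": [0,0,0],"fingers": 1}
    - {"travel": [2.8,-5.4,0],"turn": [0,0,0],"fingers": 1}
    - {"travel": [3.7,-5.8,0],"turn": [0,0,0],"fingers": 1}
    - {"travel": [4.6,-5.9,0],"turn": [0,0,0],"fingers": 1}
    - {"travel": [4.6,-5.9,0],"turn": [0,0,0],"fingers": 1}

```text
t: 8.07
tool_pos: [0.5711, 0.0366, 0.1716]
eef_rot: [0.789, 0.614, 0.0, 0.002]
wrist_force: [0.9, -3.4, 6.7]
opening: 0.0182
grip_force: 59.2
```

```bash
python3 - <<'E'
from h import *
o=env.get_obs();q=o["tool_pos"];print(o["t"],q,o["wrist_force"])
p=env.capture("top")
a=np.array([.575,.092]);r=q[:2]-a;print(r,np.hypot(*r),np.degrees(np.arctan2(r[1],r[0])))
for d in env.landmark_of("bar_tip",p)[:3]: rr,c=d["pixel"];print(d["confidence"],atz(p,c,rr,.121))
cv2.imwrite('pics/t2.png',cv2.resize(p["image"][100:240,230:400,::-1],None,fx=4,fy=4,interpolation=cv2.INTER_CUBIC))
E
```

```text
8.075 [0.57114186 0.03660007 0.17158453] [ 0.88644205 -3.44557392  6.67966474]
[-0.00385814 -0.05539993] 0.05553411288531661 -93.98373336890631
0.63 [ 0.53045746 -0.03629352  0.121     ]
```

View pics/t2.png

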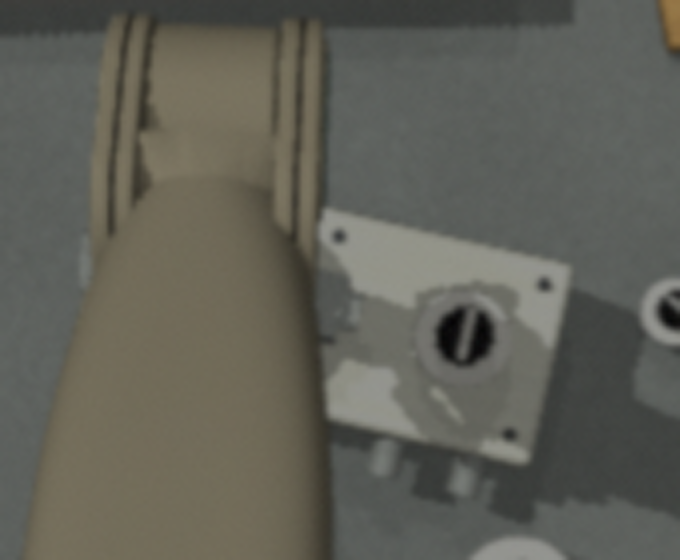

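The bar has drawn well back and the plug at crop (465,335) is clear. The arm hides the wheel in this view.

Emit:
arm_command:
  deltas:
    - {"travel": [0.9,0.1,0],"turn": [0,0,0],"fingers": 1}
    - {"travel": [1.9,0.3,0],"turn": [0,0,0],"fingers": 1}
    - {"travel": [2.8,0.7,0],"turn": [0,0,0],"fingers": 1}
    - {"travel": [3.6,1.1,0],"turn": [0,0,0],"fingers": 1}
    - {"travel": [4.3,1.7,0],"turn": [0,0,0],"fingers": 1}
    - {"travel": [4.9,2.5,0],"turn": [0,0,0],"fingers": 1}
    - {"travel": [5.3,3.3,0],"turn": [0,0,0],"fingers": 1}
    - {"travel": [5.6,4.0,0],"turn": [0,0,0],"fingers": 1}
    - {"travel": [5.7,4.6,0],"turn": [0,0,0],"fingers": 1}
    - {"travel": [5.7,4.6,0],"turn": [0,0,0],"fingers": 1}
    - {"travel": [5.7,4.6,0],"turn": [0,0,0],"fingers": 1}

```text
t: 9.55
tool_pos: [0.6279, 0.0849, 0.1716]
eef_rot: [0.789, 0.615, 0.002, 0.0]
wrist_force: [-0.2, -0.1, 5.8]
opening: 0.0186
grip_force: 59.1
```

Emit:
arm_command:
  deltas:
    - {"travel": [0,0,0],"turn": [0,0,0],"fingers": 0.3}
    - {"travel": [0,0,0],"turn": [0,0,0],"fingers": 0}
    - {"travel": [0,0,0],"turn": [0,0,0],"fingers": 0}
    - {"travel": [0,0,2],"turn": [0,0,0],"fingers": 0}
    - {"travel": [0,0,6],"turn": [0,0,0],"fingers": 0}
    - {"travel": [0,0,8],"turn": [0,0,0],"fingers": 0}
    - {"travel": [-2.5,-5,8],"turn": [0,0,0],"fingers": 0}
    - {"travel": [-5.5,-10,8],"turn": [0,0,0],"fingers": 0}
    - {"travel": [-8,-14.5,8],"turn": [0,0,0],"fingers": 0}
    - {"travel": [-10.3,-18.5,7],"turn": [0,0,0],"fingers": 0}
    - {"travel": [-10.3,-18.5,4],"turn": [0,0,0],"fingers": 0}
    - {"travel": [-10.3,-18.5,4],"turn": [0,0,0],"fingers": 0}

```text
t: 11.05
tool_pos: [0.5211, -0.1007, 0.2079]
eef_rot: [0.789, 0.614, -0.002, -0.002]
wrist_force: [-0.3, -0.1, 0.0]
opening: 0.0855
grip_force: 0.0
```

```bash
python3 - <<'E'
from h import *
o=env.get_obs();q=o["tool_pos"];print(o["t"],q,o["wrist_force"],o["joint_positions"],o["opening"])
p=env.capture("scene")
for k,z in(("plug",.105),("port",.105),("knob_grip",.17)):
  for d in env.landmark_of(k,p)[:3]: rr,c=d["pixel"];print(k,d["confidence"],atz(p,c,rr,z))
cv2.imwrite('pics/s3.png',cv2.resize(p["image"][130:280,230:430,::-1],None,fx=4,fy=4,interpolation=cv2.INTER_CUBIC))
E
```

```text
11.05 [ 0.52114554 -0.10074994  0.20788097] [-0.29706939 -0.14165593  0.02262157] [-3.12876703e-01  1.37657822e-01 -2.79626750e-01  1.15942096e+00
  1.74139758e-04  1.50615743e+00] 0.08549797015282748
plug 0.92 [ 0.44422524 -0.10955771  0.105     ]
plug 0.84 [ 0.51963869 -0.09874474  0.105     ]
plug 0.53 [ 0.62505453 -0.23013601  0.105     ]
port 0.59 [ 0.52537736 -0.09879957  0.105     ]
port 0.58 [ 0.54263445 -0.10058895  0.105     ]
knob_grip 0.43 [0.63569216 0.08694114 0.17      ]
```

View pics/s3.png

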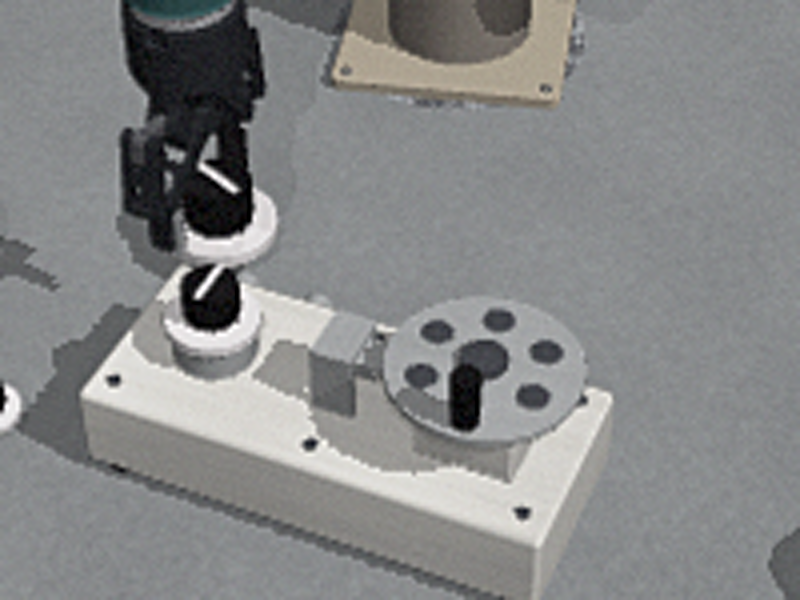

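Bar fully back, plug free of it at crop (210,295); the gripper is directly above it. Lowering and gripping.

Emit:
arm_command:
  deltas:
    - {"travel": [0.4,0,-2],"turn": [0,0,0],"fingers": 0}
    - {"travel": [0.4,0,-5],"turn": [0,0,0],"fingers": 0}
    - {"travel": [0.4,0,-7.4],"turn": [0,0,0],"fingers": 0}
    - {"travel": [0.4,0,-7.4],"turn": [0,0,0],"fingers": 0.3}
    - {"travel": [0.4,0,-7.4],"turn": [0,0,0],"fingers": 0.6}
    - {"travel": [0.4,0,-7.4],"turn": [0,0,0],"fingers": 1}
    - {"travel": [0.4,0,-7.4],"turn": [0,0,0],"fingers": 1}
    - {"travel": [0.4,0,-7.4],"turn": [0,0,0],"fingers": 1}

```text
t: 12.25
tool_pos: [0.5278, -0.1008, 0.1384]
eef_rot: [0.789, 0.615, 0.0, 0.0]
wrist_force: [-4.2, 2.0, 6.0]
opening: 0.0362
grip_force: 59.5
```

```bash
python3 - <<'E'
from h import *
o=env.get_obs();print(o["t"],o["tool_pos"],o["wrist_force"],o["wrist_torque"],o["tau"][5],o["opening"],o["grip_force"])
E
```

```text
12.25 [ 0.52777228 -0.10082085  0.13839852] [-4.21284883  1.99586685  5.95725997] [0.25061985 0.75063304 0.03426919] 0.012543910997919738 0.03621940920245202 59.517788887023926
```

Emit:
arm_command:
  deltas:
    - {"travel": [0,0,0],"turn": [0,0,4],"fingers": 1}
    - {"travel": [0,0,0],"turn": [0,0,8],"fingers": 1}
    - {"travel": [0,0,0],"turn": [0,0,12],"fingers": 1}
    - {"travel": [0,0,0],"turn": [0,0,16],"fingers": 1}
    - {"travel": [0,0,0],"turn": [0,0,18],"fingers": 1}
    - {"travel": [0,0,0],"turn": [0,0,18],"fingers": 1}

```text
t: 13.0
tool_pos: [0.5275, -0.0984, 0.1383]
eef_rot: [0.683, 0.73, 0.003, -0.002]
wrist_force: [-3.7, 8.5, 7.3]
opening: 0.0361
grip_force: 60.0
```

```bash
python3 - <<'E'
from h import *
o=env.get_obs();print(o["t"],o["tool_pos"],o["eef_rot"],o["wrist_force"],o["wrist_torque"],o["tau"][5],o["opening"],o["grip_force"])
x,y=o["eef_rot"][:2];print(np.degrees(2*np.arctan2(y,x)), np.degrees(2*np.arctan2(.615,.789)))
E
```

```text
13.0 [ 0.52748999 -0.09843431  0.13828703] [ 0.6830616   0.73035395  0.00254165 -0.00186967] [-3.65389547  8.49948068  7.28257521] [ 1.7264309   0.76064472 -0.51376662] -0.5688063986599445 0.03606788221951429 59.98588442802429
93.83276033890652 75.87052649919478
```

Emit:
arm_command:
  deltas:
    - {"travel": [0,0,0],"turn": [0,0,-8],"fingers": 1}
    - {"travel": [0,0,0],"turn": [0,0,-16],"fingers": 1}
    - {"travel": [0,0,0],"turn": [0,0,-24],"fingers": 1}
    - {"travel": [0,0,0],"turn": [0,0,-32],"fingers": 1}
    - {"travel": [0,0,0],"turn": [0,0,-38],"fingers": 1}
    - {"travel": [0,0,0],"turn": [0,0,-38],"fingers": 1}

```text
t: 13.75
tool_pos: [0.5283, -0.1003, 0.1383]
eef_rot: [0.883, 0.469, 0.001, -0.0]
wrist_force: [-3.2, 3.1, 6.9]
opening: 0.0358
grip_force: 59.9
```

```bash
python3 - <<'E'
from h import *
o=env.get_obs();print(o["t"],o["tool_pos"],o["eef_rot"],o["wrist_force"],o["wrist_torque"],o["tau"][5],o["opening"],o["grip_force"])
x,y=o["eef_rot"][:2];print(np.degrees(2*np.arctan2(y,x)), np.degrees(2*np.arctan2(.615,.789)))
E
```

```text
13.75 [ 0.52833423 -0.10026589  0.13830162] [ 8.83312108e-01  4.68783635e-01  1.25741956e-03 -2.06789506e-04] [-3.15760727  3.13182497  6.91189521] [ 0.85741238  0.52713944 -0.13474062] 0.03440154134295881 0.035816784742892974 59.88249599933624
55.910786547058855 75.87052649919478
```

Emit:
arm_command:
  deltas:
    - {"travel": [0,0,0],"turn": [0,0,-8],"fingers": 1}
    - {"travel": [0,0,0],"turn": [0,0,-16],"fingers": 1}
    - {"travel": [0,0,0],"turn": [0,0,-24],"fingers": 1}
    - {"travel": [0,0,0],"turn": [0,0,-32],"fingers": 1}
    - {"travel": [0,0,0],"turn": [0,0,-32],"fingers": 1}

```text
t: 14.38
tool_pos: [0.5291, -0.1009, 0.1384]
eef_rot: [0.978, 0.207, 0.002, 0.0]
wrist_force: [-1.7, 2.0, 5.2]
opening: 0.0361
grip_force: 59.8
```

```bash
python3 - <<'E'
from h import *
o=env.get_obs();print(o["t"],o["tool_pos"],o["eef_rot"],o["wrist_force"],o["wrist_torque"],o["tau"][5],o["opening"],o["grip_force"])
x,y=o["eef_rot"][:2];print(np.degrees(2*np.arctan2(y,x)), np.degrees(2*np.arctan2(.615,.789)))
E
```

```text
14.375 [ 0.52909905 -0.10094993  0.13839213] [9.78289499e-01 2.07235443e-01 1.72690899e-03 3.80475637e-04] [-1.71288242  2.04801834  5.236931  ] [ 0.54659595  0.23178131 -0.02054753] 0.19375075120478868 0.036109488148243295 59.802512526512146
23.920820286708658 75.87052649919478
```

No resistance this way. Try a small lift.

Emit:
arm_command:
  deltas:
    - {"travel": [0,0,0.2],"turn": [0,0,0],"fingers": 1}
    - {"travel": [0,0,0.5],"turn": [0,0,0],"fingers": 1}
    - {"travel": [0,0,0.8],"turn": [0,0,0],"fingers": 1}
    - {"travel": [0,0,0.8],"turn": [0,0,0],"fingers": 1}

```text
t: 14.88
tool_pos: [0.5278, -0.1011, 0.1444]
eef_rot: [0.978, 0.207, 0.0, 0.0]
wrist_force: [0.5, -0.8, -2.1]
opening: 0.036
grip_force: 60.0
```

Emit:
arm_command:
  deltas:
    - {"travel": [0,0,1],"turn": [0,0,0],"fingers": 1}
    - {"travel": [0,0,2],"turn": [0,0,0],"fingers": 1}
    - {"travel": [0,0,3.5],"turn": [0,0,0],"fingers": 1}
    - {"travel": [0,0,5],"turn": [0,0,0],"fingers": 1}
    - {"travel": [0,0,6.5],"turn": [0,0,0],"fingers": 1}
    - {"travel": [0,0,8],"turn": [0,0,0],"fingers": 1}
    - {"travel": [0,0,9],"turn": [0,0,0],"fingers": 1}
    - {"travel": [0,0,9.3],"turn": [0,0,0],"fingers": 1}
    - {"travel": [0,0,9.3],"turn": [0,0,0],"fingers": 1}
    - {"travel": [0,0,9.3],"turn": [0,0,0],"fingers": 1}
    - {"travel": [0,0,9.3],"turn": [0,0,0],"fingers": 1}

```text
t: 16.25
tool_pos: [0.5273, -0.1009, 0.2367]
eef_rot: [0.978, 0.207, -0.001, -0.0]
wrist_force: [-0.5, -0.1, -0.8]
opening: 0.0361
grip_force: 60.2
```

```bash
python3 - <<'E'
from h import *
p=env.capture("scene")
cv2.imwrite('pics/s4.png',cv2.resize(p["image"][110:280,230:430,::-1],None,fx=3.5,fy=3.5,interpolation=cv2.INTER_CUBIC))
E
```

```text
(no output)
```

View pics/s4.png

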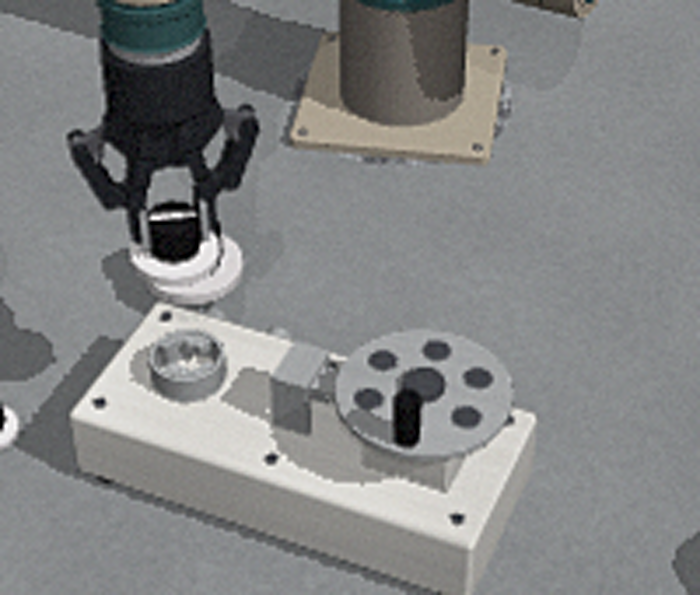

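The plug is held upright in the fingers (crop (175,240)) above the empty port (187,360), and the bar is back.

```bash
python3 -c "
from cell import env
print(env.finish_job())"
```

```text
the job is handed in; nothing more can be done
None
```

I handed the job in at about 16 s: the crank was turned roughly one full turn, the plug undid clockwise, and it is held upright and still about 10 cm above its port; the bowl, jar and tin were never approached (verdict not returned).

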